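# Load the stud polisher and hold its run paddle

## Robot

A 6-joint arm with a two-finger parallel gripper is mounted at the origin on the work surface. World frame = base frame: x ahead of the robot, y to its left, z up, the work surface at z = 0. Lengths are in m, angles in rad, forces in N, time in s.
With the tool pointing down it reaches from about 0.3 to 0.85 m from the base axis. Payload 5.4 kg.
Tool frame: the origin (TCP) lies midway between the tips of the shut fingers; the grasp point (between the pads) lies 19 mm behind it; z points along the fingers, y is the line along which they close (so a half turn about z gives the same grasp; the last joint's range is limited). The gripper opens to 85 mm and grips with 20 to 120 N. Pads are 22 mm wide; open, the fingers measure 114 mm over their backs; the gripper's body (76 mm by 85 mm) begins 54 mm behind the grasp point. The pads swing forward as they close: fully open they stand 13 mm farther back than shut.
Start: joints at [-1.411, 0.158, 1.597, -0, 1.386, -0.21], TCP at [0.208, -0.536, 0.231] pointing down, gripper open.
Joint ranges: [-2.91, 2.91], [-0.94, 2.29], [0.18, 2.7], [-1.29, 4.43], [0.17, 2.64], [-3, 3]. Speed limits (rad/s): [2.57, 2.57, 3.14, 3.14, 3.14, 3.14].

## Interface

Orientations are given as a rotation vector (axis times angle).
In Python, from workcell import monitor, eyes, job, spotter gives the robot as it stands.
- The arm moves only by the tool step_arm, never from a script. Its argument "targets" is a list of rows, each a list of 3 entries, a list of its own where there are three numbers: the shift along the tool's x, y, z in units of 30 mm (1.0 is 30 mm), then the turn, a rotation vector about the tool's x, y, z in degrees, then the opening, from 0 (shut) to 1 (fully open). A call has 1 to 8 rows; each row shifts and turns the commanded pose from where the row before left it, along the tool's axes as they then stand; what a row does not reach is not made up. A row lasts 1/8 s, in which the tool goes at most 62.5 mm and 10.7 degrees, less where a joint would pass 70% of its speed; a pose out of reach is approached as far as the arm can. A call is refused whole if a number of a shift passes 1 or a number of a turn 10.7, either way. A call with a gripper value outside its range is refused whole. The fingers move at their own pace and stop on an object; "newtons" is the grip in N (left out, the last holds). Time passes only in rows, so rows that do not move let the fingers close. It gives the time, the measured TCP pose, the force, the opening and the grip force at its end, in the units of the state.
- monitor.get_state(): the state, without advancing time (a new reading comes with each control period).
- eyes.capture(name): name is "scene" or "top"; returns a dict with "pixels" (480x640x3 uint8, red, green, blue), "range_z" (480x640 float32, m along the optical axis (not along the pixel's ray), 0 where there is no reading), "intrinsics" (3x3 intrinsics, pixels), "xyz" and "orientation" of the camera in the world. Camera axes: x right, y up, looking along -z (the intrinsics and any distortion apply to the point x, -y, -z); pixel columns grow to the right and rows downward; lengths in m; the calibration is good to about 2 mm. A picture is of the moment at which its call begins.
- job.job_done(): hands the job in; it is judged then, once.
Trained networks look in a picture, given as the dict that the camera call returned (one of the last four; its "shot" number tells which), for a name from the list of things; names that differ only in an ending like _2 or _b are one class to them, and where a whole thing is asked for, a point or a joint stands for the part that bears it (a point fixed in the world has none). Each returns a list of dicts, best first, with "confidence" (0 to 1); they miss things now and then, are a little off and sometimes report something else, mostly with a low value. They report only what shows in the picture. A call takes as long as a camera call.
- spotter.find_in(picture, query): "xy" ([column, row] in pixels, amid what is visible of it).
The state is a dict: "time_s": time; "q": joint angles; "joint_vel": joint speeds; "joint_efforts": joint torques, N m; "eef_pos": TCP position; "orientation": TCP orientation; "force": force on the tool from outside, world axes, zero at the start; "wrist_torque": the same for the moment, N m; "opening": opening from 0.0 (shut) to 1.0 (fully open); "grasp_force": force on a finger pad.
Only numpy, scipy, OpenCV 4.12 (cv2) and the standard library are available. Lean on these libraries where they do the work, as an engineer would, in place of code of your own. Each camera call takes 0.05 s, during which the arm holds its last target. There are 200 camera calls.

## Task

Pick up the sorting tray by its wooden grip, tip all five brass studs out of it into the drum of the polisher, and set the empty tray back down flat on the bench. Then press the polisher's spring-loaded run paddle with the gripper's fingers to halfway, where it lies level with the two steel cheeks beside it, and finish while still holding it there: do not let go. Leave the spools, the glass and the jar where they stand.

Things in the scene. Friction and masses are not known exactly. Their poses are not given: they have to be found in the camera images.
- tray: Loose sheet-metal sorting tray holding the studs, 140 mm long (its x) by 90 mm wide (its y), about 0.2 kg, standing on the bench. Floor 3 mm thick, walls 25 mm high and 3 mm thick on the two long sides and the -x end; the +x end is open and is the edge to pour over. Slippery: studs slide from about 20 degrees of tilt. Origin at the centre of its underside, z up.
- tray_grip (a point): Point in the tray's upright wooden grip, 65 mm above the tray's underside and 52 mm towards its closed end from its centre. The grip is a flat upright block, 36 mm long (tray's x), 14 mm thick (tray's y), its top 90 mm above the underside: pinch it across its thickness from above. Axes as the tray's.
- tray_lip (a point): Middle of the tray's open pouring edge, on the floor's upper face, 70 mm from the tray's centre. Axes as the tray's.
- stud0: Brass stud blank, a squat round piece 24 mm in diameter and 13 mm tall, about 30 g, starting flat in the tray, one of five alike; origin at the centre of its underside.
- stud1: Brass stud blank, a squat round piece 24 mm in diameter and 13 mm tall, about 30 g, starting flat in the tray, one of five alike; origin at the centre of its underside.
- stud2: Brass stud blank, a squat round piece 24 mm in diameter and 13 mm tall, about 30 g, starting flat in the tray, one of five alike; origin at the centre of its underside.
- stud3: Brass stud blank, a squat round piece 24 mm in diameter and 13 mm tall, about 30 g, starting flat in the tray, one of five alike; origin at the centre of its underside.
- stud4: Brass stud blank, a squat round piece 24 mm in diameter and 13 mm tall, about 30 g, starting flat in the tray, one of five alike; origin at the centre of its underside.
- drum_floor (a point): Centre of the inside floor of the polisher's open steel drum, 35 mm above the bench. The drum is round, rim 176 mm in outer diameter, walls 4 mm, its rim 100 mm above the bench, 65 mm deep. The polisher is fixed to the bench; its y axis points from the drum's centre along the arm with the paddle, z up.
- drum_rim (a point): Centre of the drum's mouth, 100 mm above the bench. Axes as drum_floor's.
- paddle_pad (a point): Middle of the pressing area on top of the polisher's run paddle, a black flap 58 mm wide and 102 mm long, hinged close to the drum, free end pointing away from it; this point is 80 mm from the hinge and moves with the flap. Heights above the bench: 76 mm unpressed (flap slopes up 0.15 rad to its free end), 64 mm halfway (flap level), 52 mm at the bottom stop. y points to the free end.
- cheek_mid (a point): Fixed point midway between the top edges of the two steel cheeks that flank the paddle, 64 mm above the bench: the middle of the pressing area lies here when the paddle is halfway down, its top flush with the cheeks. The cheeks are upright, 6 mm thick, 115 mm long, 70 mm apart. Axes as drum_floor's: y points to the paddle's free end.
- paddle (a joint): Run paddle's angle: 0 up (unpressed), 0.15 halfway (level), 0.3 against the bottom stop (rad). Pressing down raises it; its spring needs about 4 N at the middle of the pressing area to start, 6 N at halfway, 8 N at the stop, and lifts it again when let go.
- spool_a: Spool of thread, 36 mm diameter, 45 mm tall, standing on the bench beyond the task's things; origin at the centre of its underside. Bystander.
- spool_b: Spool of thread, 36 mm diameter, 45 mm tall, standing on the bench on the robot's side; origin at the centre of its underside. Bystander.
- tumbler: Empty drinking glass, 68 mm diameter, 90 mm tall, standing beyond the polisher; origin at the centre of its underside. Bystander.
- edge_jar: Small amber jar, 48 mm diameter, 65 mm tall, standing on the robot's side of the polisher; origin at the centre of its underside. Bystander.

How it is judged:
By the outcome, as a careful person would: the job done as asked, in the order asked, and still so for the second after the job is handed in, while the arm keeps its last pose, push and grip.
It also fails if it takes over 67 s, if anything falls off the work surface, if the arm or the gripper's body presses on something with over 40 N, if the wrist force passes 120 N, or if a joint passes its speed limit or range.

## Working session

There is one attempt and no reset: what is moved stays moved. The work goes in short steps, Python scripts to look and compute and a tool call to move; the robot and the scene stay as the last step left them, time stands still between calls to the robot, and variables do not carry over. Pictures are saved under pics/ and viewed, at most 10 in all, crops included, and the job is handed in when it is done.

Besides the shell and the picture viewer there is one more tool, called after "Emit:" as a command line: name --argument value ..., lists and objects as JSON in quotes. step_arm: Moves the arm, as the interface text tells. Its arguments: {"type":"object","properties":{"targets":{"type":"array","items":{"type":"array"}},"newtons":{"type":"number"}},"required":["targets"]}

```bash
mkdir -p pics
cat > h.py <<'E'
import numpy as np, cv2
from scipy.spatial.transform import Rotation as R
from workcell import monitor, eyes, job, spotter
def rot(o):
    o=np.array(o,float)
    return o if o.shape==(3,3) else (R.from_rotvec(o).as_matrix() if o.size==3 else R.from_quat(o).as_matrix())
def cloud(p):
    d=p["range_z"].astype(float);K=np.array(p["intrinsics"])
    v,u=np.mgrid[:480,:640]
    c=np.stack([(u-K[0,2])/K[0,0]*d,-(v-K[1,2])/K[1,1]*d,-d],-1)
    w=c@rot(p["orientation"]).T+np.array(p["xyz"])
    w[d==0]=np.nan
    return w
def save(p,n): cv2.imwrite("pics/"+n,p["pixels"][:,:,::-1])
E
python3 - <<'E'
from h import *
s=monitor.get_state();print(s)
for n in("scene","top"):
    p=eyes.capture(n);save(p,n+"0.png");print(n,p["xyz"],p["orientation"],p["intrinsics"],[k for k in p])
    w=cloud(p);np.save(n+".npy",w)
    for q in["tray","tray_grip","stud0","drum_rim","paddle_pad","spool_a","tumbler","edge_jar"]:
        for f in spotter.find_in(p,q)[:5]:
            x,y=map(int,f["xy"]);print(q,f["confidence"],x,y,w[min(y,479),min(x,639)].round(3))
E
```

```text
{'time_s': 0.0, 'q': array([-1.41110983e+00,  1.59074604e-01,  1.59826913e+00,  6.40195994e-06,
        1.38619113e+00, -2.10078545e-01]), 'joint_vel': array([ 0.00142172,  0.00152566, -0.00051882, -0.00131142,  0.00067353,
        0.00094775]), 'joint_efforts': array([-2.78399806e-03, -3.95996153e+01, -3.31435525e+01, -4.64324312e-04,
        8.44435621e-03,  8.32888617e-06]), 'eef_pos': array([ 0.2076967 , -0.53551973,  0.23028407]), 'orientation': array([-3.08614516e+00, -5.77163575e-01, -8.66872953e-05]), 'force': array([-0.48381557,  0.30446874, -0.62026423]), 'wrist_torque': array([0.05593343, 0.06948129, 0.05652075]), 'grasp_force': 0.0, 'opening': 1.0020384094939732}
scene [ 0.92432016 -0.44792359  0.63880554] [0.73623118 0.26422242 0.59595281] [[433.52735508   0.         316.70361936]
 [  0.         433.52735508 238.16964173]
 [  0.           0.           1.        ]] ['pixels', 'range_z', 'intrinsics', 'xyz', 'orientation', 'shot']
tray 0.6 173 352 [ 0.509 -0.306  0.003]
tray 0.33 211 244 [ 0.408 -0.115  0.034]
tray_grip 0.96 171 350 [ 0.509 -0.307  0.011]
stud0 0.63 151 36
[... 625 characters left out ...]
        604.96797205 237.3097645 ]
 [  0.           0.           1.        ]] ['pixels', 'range_z', 'intrinsics', 'xyz', 'orientation', 'shot']
tray 0.89 440 284 [ 0.51  -0.308  0.008]
tray 0.62 428 287 [ 0.502 -0.278  0.016]
tray 0.31 444 288 [ 0.501 -0.316  0.014]
tray_grip 0.61 440 282 [ 0.516 -0.31  -0.001]
stud0 0.65 426 287 [ 0.502 -0.274  0.013]
stud0 0.52 456 290 [ 0.497 -0.343  0.014]
drum_rim 0.93 271 279 [0.51  0.084 0.034]
drum_rim 0.42 210 296 [0.466 0.214 0.071]
paddle_pad 0.7 212 296 [0.466 0.209 0.073]
spool_a 0.63 357 196 [ 0.706 -0.109  0.045]
spool_a 0.49 350 326 [ 0.408 -0.097  0.044]
tumbler 0.71 238 163 [ 0.791  0.175 -0.001]
edge_jar 0.69 241 164 [ 0.789  0.168 -0.001]
```

View pics/scene0.png

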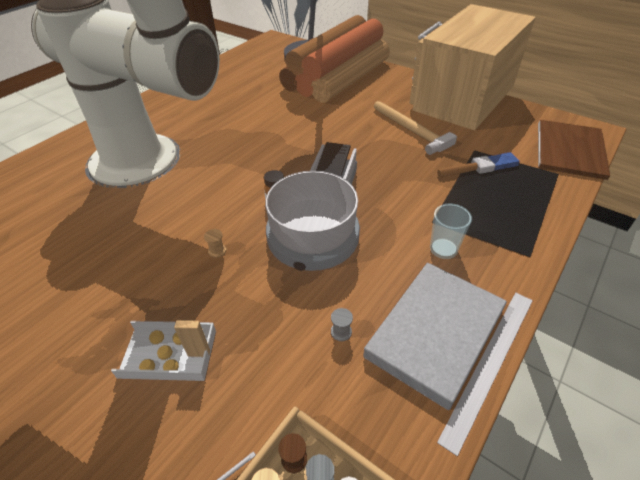

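View pics/top0.png

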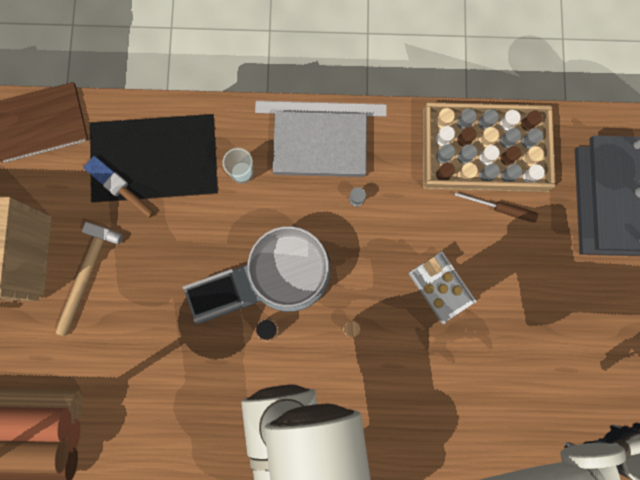

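Run:
```python
from h import *
for n in("scene","top"):
    w=np.load(n+".npy").reshape(-1,3);w=w[~np.isnan(w[:,0])]
    def box(x0,x1,y0,y1,z0,z1): return w[(w[:,0]>x0)&(w[:,0]<x1)&(w[:,1]>y0)&(w[:,1]<y1)&(w[:,2]>z0)&(w[:,2]<z1)]
    print(n)
    g=box(.40,.62,-.42,-.20,.05,.2)
    print("grip",len(g),g.min(0),g.max(0))
    g=box(.40,.62,-.42,-.20,.080,.095)
    if len(g)>5:print("griptop",len(g),cv2.minAreaRect(g[:,:2].astype(np.float32)))
    t=box(.40,.62,-.42,-.18,.019,.031); print("walltop",len(t),cv2.minAreaRect(t[:,:2].astype(np.float32)))
    t=box(.40,.62,-.42,-.18,.006,.1); print("tray",len(t),cv2.minAreaRect(t[:,:2].astype(np.float32)))
    t=box(.40,.64,-.05,.175,.09,.108);print("rim",len(t),cv2.minEnclosingCircle(t[:,:2].astype(np.float32)))
    A=np.c_[2*t[:,:2],np.ones(len(t))];s=np.linalg.lstsq(A,(t[:,:2]**2).sum(1),rcond=None)[0];print(s[:2],np.sqrt(s[2]+s[:2]@s[:2]))
    t=box(.38,.56,.165,.33,.05,.09);print("paddle",len(t),cv2.minAreaRect(t[:,:2].astype(np.float32)))
    t=t[(np.abs(t[:,0]-.472)<.025)&(np.abs(t[:,1]-.21)<.03)];c=np.linalg.lstsq(np.c_[t[:,:2],np.ones(len(t))],t[:,2],rcond=None)[0];print("plane",c)
    t=box(.74,.84,.08,.23,.03,.1);print("glass",len(t),t.min(0),t.max(0))
    t=box(.32,.43,.03,.13,.05,.1);print("jar",len(t),t.min(0),t.max(0))
```

```text
scene
grip 563 [ 0.52946978 -0.29808792  0.05034713] [ 0.56504945 -0.26758977  0.09260297]
griptop 273 ((0.5466188788414001, -0.2834851145744324), (0.03615298122167587, 0.014301604591310024), 34.290103912353516)
walltop 775 ((0.5030453205108643, -0.3122405409812927), (0.14092138409614563, 0.092156320810318), 34.28331756591797)
tray 2910 ((0.5029014348983765, -0.31254613399505615), (0.14203816652297974, 0.09225733578205109), 34.178340911865234)
rim 1035 ((0.533172607421875, 0.0425407737493515), 0.09023760259151459)
[0.53522539 0.04107934] 0.08530876884332211
paddle 1020 ((0.4695374369621277, 0.2068823277950287), (0.08268237859010696, 0.11260285973548889), 21.599489212036133)
plane [-0.06808752  0.13946975  0.07425669]
glass 1396 [0.74000145 0.08034265 0.03000357] [0.83726823 0.19859527 0.09199656]
jar 233 [0.37624333 0.06440885 0.05080323] [0.41745207 0.1079519  0.06808881]
top
grip 160 [ 0.52750779 -0.29512342  0.05022217] [ 0.56288946 -0.26483383  0.09596627]
griptop 110 ((0.54493248462677, -0.28004053235054016), (0.035252027213573456, 0.015377594158053398), 31.55929183959961)
walltop 296 ((0.5027448534965515, -0.30968862771987915), (0.13910387456417084, 0.09229034930467606), 34.55240249633789)
tray 1301 ((0.5110019445419312, -0.29939669370651245), (0.21757958829402924, 0.2388235628604889), 0.16302978992462158)
rim 537 ((0.5337255597114563, 0.0440787672996521), 0.08807221055030823)
[0.53325505 0.04429352] 0.08521527268074475
paddle 1506 ((0.46889418363571167, 0.20971065759658813), (0.08326470851898193, 0.11576110124588013), 21.622196197509766)
plane [-0.07519299  0.13468606  0.07790383]
glass 504 [0.74019265 0.08004252 0.03005059] [0.83989919 0.19747195 0.09443509]
jar 308 [0.37531029 0.06867273 0.05026843] [0.41683349 0.11096527 0.07283316]
```

The images show the tray with its grip at scene (190,335), the open end facing away from the drum. The drum is at scene (312,230), with the paddle behind it at top (215,293). The tray's size and the heights match the given values.

Emit:
step_arm --targets '[[[0.5, 0, 0], [0, 0, -6.5], 1], [[1, 0, 0], [0, 0, -6.5], 1], [[1, 0, 0], [0, 0, 0], 1], [[1, 0, 0], [0, 0, 0], 1], [[1, 0, 0], [0, 0, 0], 1], [[1, 0, 0], [0, 0, 0], 1], [[1, 0, 0], [0, 0, 0], 1], [[1, 0, 0], [0, 0, 0], 1]]'

```text
time_s: 1.9
eef_pos: [0.398, -0.415, 0.2314]
orientation: [3.003, 0.923, 0.0]
force: [0.0, 0.1, -0.2]
opening: 1.001
grasp_force: 0.0
```

```bash
cat >> h.py <<'E'
def togo(pos,M=None,yaw=None):
    "tool-frame delta (30mm units) and rotvec deg to target; yaw: tool x heading in deg, tool down"
    s=monitor.get_state();Rc=rot(s["orientation"])
    if yaw is not None:
        a=np.radians(yaw);M=np.array([[np.cos(a),np.sin(a),0],[np.sin(a),-np.cos(a),0],[0,0,-1]])
    d=Rc.T@(np.array(pos)-s["eef_pos"])/.03
    print("t",round(s["time_s"],2),"pos",s["eef_pos"].round(4),"q",s["q"].round(2),"op",round(s["opening"],3),"F",s["force"].round(1),s["grasp_force"].__round__(1))
    print("units now-axes",d.round(2), "" if M is None else ("turn",np.degrees(R.from_matrix(Rc.T@M).as_rotvec()).round(1),"units target-axes",(M.T@(np.array(pos)-s["eef_pos"])/.03).round(2)))
E
python3 -c "
from h import *
togo([.5458,-.282,.046],yaw=34.2)"
```

```text
t 1.9 pos [ 0.398  -0.415   0.2314] q [-1.02  0.16  1.6   0.    1.39 -0.04] op 1.001 F [ 0.   0.1 -0.2] 0.0
units now-axes [ 6.57 -0.9   6.18] ('turn', array([ 0., -0., -0.]), 'units target-axes', array([ 6.57, -0.9 ,  6.18]))
```

Emit:
step_arm --targets '[[[1, -0.1, 0], [0, 0, 0], 1], [[1, -0.2, 0], [0, 0, 0], 1], [[1, -0.2, 0.5], [0, 0, 0], 1], [[1, -0.2, 0.5], [0, 0, 0], 1], [[1, -0.2, 0.5], [0, 0, 0], 1], [[1, 0, 0.5], [0, 0, 0], 1], [[0.57, 0, 0.4], [0, 0, 0], 1], [[0, 0, 0], [0, 0, 0], 1]]'

```text
time_s: 2.9
eef_pos: [0.545, -0.2817, 0.1581]
orientation: [-3.0, -0.925, 0.002]
force: [-0.1, -0.1, 0.5]
opening: 1.002
grasp_force: 0.0
```

```bash
python3 -c "
from h import *
togo([.5458,-.282,.046],yaw=34.2)"
```

```text
t 2.9 pos [ 0.545  -0.2817  0.1581] q [-0.67  0.32  1.55 -0.    1.27  0.3 ] op 1.002 F [-0.1 -0.1  0.5] 0.0
units now-axes [0.02 0.03 3.74] ('turn', array([-0.1,  0.1,  0.1]), 'units target-axes', array([0.02, 0.02, 3.74]))
```

Emit:
step_arm --newtons 90 --targets '[[[0, 0, 0.9], [0, 0, 0], 1], [[0, 0, 0.9], [0, 0, 0], 1], [[0, 0, 0.9], [0, 0, 0], 1], [[0, 0, 0.7], [0, 0, 0], 1], [[0, 0, 0.34], [0, 0, 0], 1], [[0, 0, 0], [0, 0, 0], 0.5], [[0, 0, 0], [0, 0, 0], 0], [[0, 0, 0], [0, 0, 0], 0]]'

```text
time_s: 3.9
eef_pos: [0.5458, -0.283, 0.0482]
orientation: [3.001, 0.923, 0.002]
force: [0.8, -0.8, -0.3]
opening: 0.374
grasp_force: 0.0
```

Emit:
step_arm --targets '[[[0, 0, 0], [0, 0, 0], 0], [[0, 0, 0], [0, 0, 0], 0], [[0, 0, 0], [0, 0, 0], 0], [[0, 0, 0], [0, 0, 0], 0]]'

```text
time_s: 4.4
eef_pos: [0.5457, -0.2829, 0.048]
orientation: [3.002, 0.923, 0.002]
force: [0.6, 0.1, 6.2]
opening: 0.154
grasp_force: 88.7
```

```bash
python3 -c "
from h import *
togo([.5458,-.282,.046],yaw=34.2)"
```

```text
t 4.4 pos [ 0.5457 -0.2829  0.048 ] q [-0.67  0.46  1.62  0.    1.07  0.3 ] op 0.154 F [0.6 0.1 6.2] 88.7
units now-axes [ 0.02 -0.02  0.07] ('turn', array([ 0.1, -0. , -0. ]), 'units target-axes', array([ 0.02, -0.02,  0.07]))
```

Emit:
step_arm --targets '[[[0, 0, -0.3], [0, 0, 0], 0], [[0, 0, -0.5], [0, 0, 0], 0], [[0, 0, -0.8], [0, -2, 0], 0], [[0, 0, -0.9], [0, -3, 0], 0], [[0, 0, -0.9], [0, -2, 0], 0], [[0, 0, -0.9], [0, 0, 0], 0], [[0, 0, -0.9], [0, 0, 0], 0], [[0, 0, -0.8], [0, 0, 0], 0]]'

```text
time_s: 5.4
eef_pos: [0.5557, -0.275, 0.2279]
orientation: [2.963, 0.911, -0.181]
force: [-0.4, -1.0, -3.6]
opening: 0.15
grasp_force: 88.0
```

```bash
cat >> h.py <<'E'
# grip point (tcp-19mm along z) ~ tray frame (-52,0,67mm); tool x=-tray x, y=tray y, z=-tray z
GT=np.array([-.052,0,.067])
def tcp_for_lip(lip,phi,tilt,yo=0):
    "TCP pos and R so that tray_lip is at lip, tray heading phi deg, tipped by tilt deg"
    T=R.from_euler("zy",[np.radians(phi),np.radians(tilt)]).as_matrix()
    M=T@np.diag([-1.,1,-1])
    g=np.array(lip)+T@(GT-np.array([.07,0,.003]))
    return g+.019*M[:,2],M
E
python3 - <<'E'
from h import *
c=np.array([.534,.043,0])
for phi in(250,):
  f=np.array([np.cos(np.radians(phi)),np.sin(np.radians(phi)),0])
  for t,lz in((-7,.135),(25,.125),(60,.115)):
    p,M=tcp_for_lip(c-.035*f+[0,0,lz],phi,t);print(t,p.round(3));togo(p,M)
p=eyes.capture("scene");save(p,"lift.png")
E
```

```text
-7 [0.582 0.191 0.185]
t 5.4 pos [ 0.5557 -0.275   0.2279] q [-0.6   0.33  1.41 -0.11  1.45  0.39] op 0.15 F [-0.4 -1.  -3.6] 88.0
units now-axes [  9.55 -12.35   0.28] ('turn', array([ -7.8,  11.1, -35.4]), 'units target-axes', array([14.82, -4.66,  1.53]))
25 [0.603 0.191 0.148]
t 5.4 pos [ 0.5557 -0.275   0.2279] q [-0.6   0.33  1.41 -0.11  1.45  0.39] op 0.15 F [-0.4 -1.  -3.6] 88.0
units now-axes [ 10.27 -11.95   1.42] ('turn', array([ 17.8,  -8.9, -36.3]), 'units target-axes', array([15.45, -2.91,  1.74]))
60 [0.606 0.191 0.101]
t 5.4 pos [ 0.5557 -0.275   0.2279] q [-0.6   0.33  1.41 -0.11  1.45  0.39] op 0.15 F [-0.4 -1.  -3.6] 88.0
units now-axes [ 10.54 -11.9    2.96] ('turn', array([ 45.7, -31. , -35.1]), 'units target-axes', array([16.12, -1.09,  0.66]))
```

View pics/lift.png

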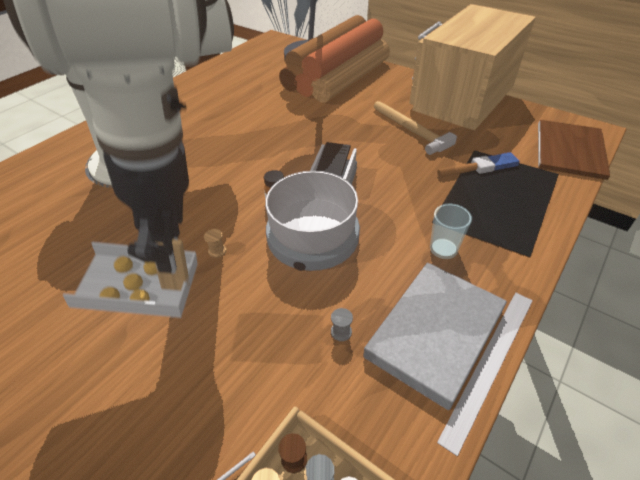

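```bash
sed -i 's/"zy"/"ZY"/' h.py
cat >> h.py <<'E'
def lipnow():
    s=monitor.get_state();M=rot(s["orientation"]);T=M@np.diag([-1.,1,-1])
    l=s["eef_pos"]-.019*M[:,2]-T@(GT-np.array([.07,0,.003]))
    print("lip",l.round(3),"heading",np.degrees(np.arctan2(T[1,0],T[0,0])).round(1),"tilt",np.degrees(np.arcsin(-T[2,0])).round(1),"roll",np.degrees(np.arcsin(T[2,1])).round(1))
E
python3 - <<'E'
from h import *
lipnow()
c=np.array([.534,.043,0])
for phi in(250,):
  f=np.array([np.cos(np.radians(phi)),np.sin(np.radians(phi)),0])
  for t,lz in((-7,.135),(25,.125),(60,.115)):
    p,M=tcp_for_lip(c-.035*f+[0,0,lz],phi,t);print(t,p.round(3));togo(p,M)
E
```

```text
lip [ 0.453 -0.347  0.202] heading -145.8 tilt -6.8 roll 0.3
-7 [0.589 0.195 0.165]
t 5.45 pos [ 0.5574 -0.2758  0.2319] q [-0.6   0.32  1.41 -0.11  1.45  0.39] op 0.152 F [1.2 0.1 1.5] 88.0
units now-axes [  9.89 -12.39   0.99] ('turn', array([ -4. ,  -0. , -35.6]), 'units target-axes', array([15.27, -4.37,  0.38]))
25 [0.577 0.162 0.217]
t 5.45 pos [ 0.5574 -0.2758  0.2319] q [-0.6   0.32  1.41 -0.11  1.45  0.39] op 0.152 F [1.2 0.1 1.5] 88.0
units now-axes [  8.74 -11.7   -0.63] ('turn', array([  6. ,  30.9, -35.7]), 'units target-axes', array([12.43, -4.37,  6.33]))
60 [0.554 0.097 0.243]
t 5.45 pos [ 0.5574 -0.2758  0.2319] q [-0.6   0.32  1.41 -0.11  1.45  0.39] op 0.152 F [1.2 0.1 1.5] 88.0
units now-axes [  6.77 -10.34  -1.25] ('turn', array([ 17.2,  64.7, -33.7]), 'units target-axes', array([ 6.14, -4.37,  9.88]))
```

Emit:
step_arm --targets '[[[0.25, -0.35, 0], [-0.2, 0, -2], 0], [[0.45, -0.65, 0], [-0.4, 0, -4], 0], [[0.6, -0.8, 0], [-0.6, 0, -5], 0], [[0.65, -0.8, 0], [-0.6, 0, -5], 0], [[0.7, -0.7, 0], [-0.6, 0, -5], 0], [[0.8, -0.6, 0], [-0.6, 0, -5], 0], [[0.85, -0.5, 0], [-0.6, 0, -5], 0], [[0.9, -0.4, 0], [-0.4, 0, -4.6], 0]]'

```text
time_s: 6.45
eef_pos: [0.5438, -0.0573, 0.2059]
orientation: [2.514, 1.773, -0.16]
force: [-0.1, 0.4, -3.0]
opening: 0.15
grasp_force: 88.0
```

Run:
```python
from h import *
lipnow()
c=np.array([.534,.043,0]);phi=250
f=np.array([np.cos(np.radians(phi)),np.sin(np.radians(phi)),0])
p,M=tcp_for_lip(c-.035*f+[0,0,.145],phi,-7);togo(p,M)
```

```text
lip [ 0.501 -0.176  0.176] heading -109.6 tilt -6.9 roll -0.6
t 6.45 pos [ 0.5438 -0.0573  0.2059] q [-0.26  0.14  1.67 -0.12  1.35  0.11] op 0.15 F [-0.1  0.4 -3. ] 88.0
units now-axes [ 8.49 -1.38  0.03] ('turn', array([-0.5, -0.1,  0.4]), 'units target-axes', array([ 8.48, -1.45,  0.  ]))
```

Emit:
step_arm --targets '[[[0.9, -0.2, -0.2], [0, 0, 0], 0], [[1, -0.2, -0.2], [0, 0, 0], 0], [[1, -0.2, 0], [0, 0, 0], 0], [[1, -0.2, 0], [0, 0, 0], 0], [[1, -0.2, 0], [0, 0, 0], 0], [[1, -0.2, 0], [0, 0, 0], 0], [[0.9, -0.2, 0], [0, 0, 0], 0], [[0.7, 0, 0], [0, 0, 0], 0]]'

```text
time_s: 7.45
eef_pos: [0.581, 0.1677, 0.1912]
orientation: [2.515, 1.769, -0.161]
force: [-0.0, -0.5, -4.5]
opening: 0.154
grasp_force: 88.0
```

Emit:
step_arm --targets '[[[0.5, 0, 0], [0, 0, 0], 0], [[0.3, 0, 0.1], [0, 0, 0], 0], [[0, 0, 0.2], [0, 0, 0], 0], [[0, 0, 0], [0, 0, 0], 0]]'

```text
time_s: 7.95
eef_pos: [0.59, 0.186, 0.1801]
orientation: [2.518, 1.763, -0.16]
force: [0.3, -0.4, -3.4]
opening: 0.153
grasp_force: 88.0
```

```bash
cat >> h.py <<'E'
def pourplan(tilts,lips,phi,off=.035,c=(.534,.043)):
    "per-segment tool-frame (total) shift and turn for successive tilts"
    f=np.array([np.cos(np.radians(phi)),np.sin(np.radians(phi)),0]);s=monitor.get_state()
    p0,M0=s["eef_pos"],rot(s["orientation"])
    for t,z in zip(tilts,lips):
        p,M=tcp_for_lip(np.array([*c,z])-off*f,phi,t)
        print(t,(M0.T@(p-p0)/.03).round(2),np.degrees(R.from_matrix(M0.T@M).as_rotvec()).round(1));p0,M0=p,M
E
python3 - <<'E'
from h import *
lipnow();print(monitor.get_state()["q"].round(2))
pourplan([-7,0,8,16,24,32,40,48,56,64],[.145,.145,.14,.135,.13,.125,.12,.12,.12,.12],250)
p=eyes.capture("scene");save(p,"over.png")
E
```

```text
lip [0.546 0.067 0.15 ] heading -110.0 tilt -7.0 roll -0.4
[ 0.16  0.37  1.44 -0.1   1.39  0.53]
-7 [ 0.29 -0.12  0.14] [-0.4 -0.   0. ]
0 [-0.21 -0.   -0.48] [0. 7. 0.]
8 [-0.25 -0.   -0.38] [-0.  8. -0.]
16 [-0.27  0.   -0.39] [ 0.  8. -0.]
24 [-0.29 -0.   -0.39] [0. 8. 0.]
32 [-0.32  0.   -0.4 ] [-0.  8.  0.]
40 [-0.34 -0.   -0.41] [-0.  8.  0.]
48 [-0.25 -0.   -0.55] [0. 8. 0.]
56 [-0.25  0.   -0.55] [ 0.  8. -0.]
64 [-0.25  0.   -0.55] [ 0.  8. -0.]
```

View pics/over.png

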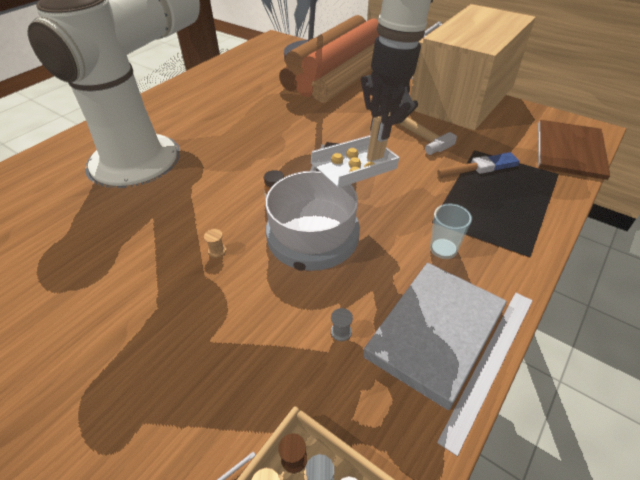

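Emit:
step_arm --targets '[[[0.1, -0.1, -0.15], [0, 3.5, 0], 0], [[0, 0, -0.22], [0, 3.5, 0], 0], [[-0.12, 0, -0.19], [0, 4, 0], 0], [[-0.12, 0, -0.19], [0, 4, 0], 0], [[-0.13, 0, -0.2], [0, 4, 0], 0], [[-0.13, 0, -0.2], [0, 4, 0], 0], [[-0.14, 0, -0.2], [0, 4, 0], 0], [[-0.14, 0, -0.2], [0, 4, 0], 0]]'

```text
time_s: 9.0
eef_pos: [0.5792, 0.1631, 0.2227]
orientation: [-2.339, -1.636, -0.496]
force: [-0.1, -0.3, -3.9]
opening: 0.15
grasp_force: 88.1
```

Emit:
step_arm --targets '[[[0, 0, 0], [0, 0, 0], 0], [[0, 0, 0], [0, 0, 0], 0], [[-0.16, 0, -0.2], [0, 4, 0], 0], [[-0.16, 0, -0.2], [0, 4, 0], 0], [[-0.17, 0, -0.2], [0, 4, 0], 0], [[-0.17, 0, -0.2], [0, 4, 0], 0], [[0, 0, 0], [0, 0, 0], 0], [[0, 0, 0], [0, 0, 0], 0]]'

```text
time_s: 10.0
eef_pos: [0.5699, 0.1373, 0.2335]
orientation: [-2.154, -1.507, -0.78]
force: [-0.1, 0.1, -2.1]
opening: 0.157
grasp_force: 88.4
```

Run:
```python
from h import *
lipnow();print(monitor.get_state()["q"].round(2))
pourplan([40,48,56],[.12,.12,.12],250)
p=eyes.capture("scene");save(p,"pour.png")
cv2.imwrite("pics/pourc.png",cv2.resize(p["pixels"][90:290,200:460,::-1],None,fx=3,fy=3))
```

```text
lip [0.547 0.077 0.121] heading -110.2 tilt 40.0 roll -0.3
[-0.33  0.05  1.86  0.73  1.31 -0.21]
40 [-0.05 -0.05 -0.01] [-0.3 -0.  -0.1]
48 [-0.25 -0.   -0.55] [0. 8. 0.]
56 [-0.25  0.   -0.55] [ 0.  8. -0.]
```

View pics/pourc.png

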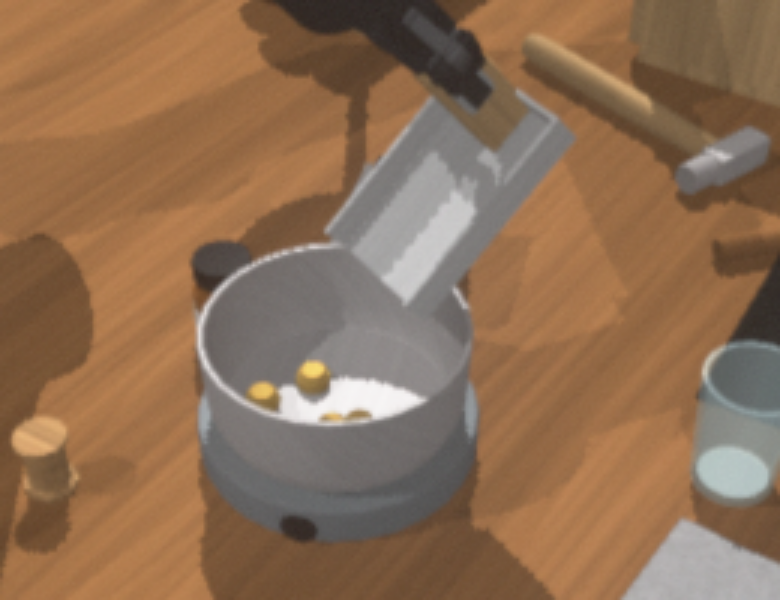

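The tray floor looks empty. Four studs show in the drum, at about crop (262,397), (312,378), (332,418) and (360,415), so the fifth may be hidden behind the near wall. I'll tip further, then level the tray and count from the top camera.

Emit:
step_arm --targets '[[[-0.13, 0, -0.28], [0, 4, 0], 0], [[-0.13, 0, -0.28], [0, 4, 0], 0], [[-0.13, 0, -0.28], [0, 4, 0], 0], [[-0.13, 0, -0.28], [0, 4, 0], 0], [[0, 0, 0], [0, 0, 0], 0], [[0, 0, 0], [0, 0, 0], 0], [[0, 0, 0], [0, 0, 0], 0]]'

```text
time_s: 10.92
eef_pos: [0.5579, 0.1046, 0.2456]
orientation: [-1.948, -1.363, -1.033]
force: [-0.1, 0.2, -2.3]
opening: 0.153
grasp_force: 88.5
```

Run:
```python
from h import *
lipnow()
s=eyes.capture("scene");p=eyes.capture("top");w=cloud(p)
print(len(spotter.find_in(p,"stud0")),[(f["confidence"],np.round(f["xy"])) for f in spotter.find_in(p,"stud0")])
a=cv2.resize(p["pixels"][210:330,170:350,::-1],None,fx=3,fy=3);b=cv2.resize(s["pixels"][130:290,240:400,::-1],(360,360))
b=cv2.resize(b,(255,360)) if 0 else b[:, :259]
cv2.imwrite("pics/cnt.png",np.hstack([a,b]))
# back to tilt 0: shifts
pourplan([56,40,24,8,0],[.12,.13,.15,.17,.18],250)
```

```text
lip [0.547 0.076 0.119] heading -110.3 tilt 56.0 roll -0.3
1 [(0.6, array([301., 284.]))]
56 [ 0.03 -0.04 -0.01] [-0.2 -0.1 -0.2]
40 [ 0.53 -0.    0.99] [ -0. -16.   0.]
24 [ 0.68 -0.    0.67] [  0. -16.  -0.]
8 [0.53 0.   0.57] [ -0. -16.   0.]
0 [0.22 0.   0.25] [ 0. -8.  0.]
```

View pics/cnt.png

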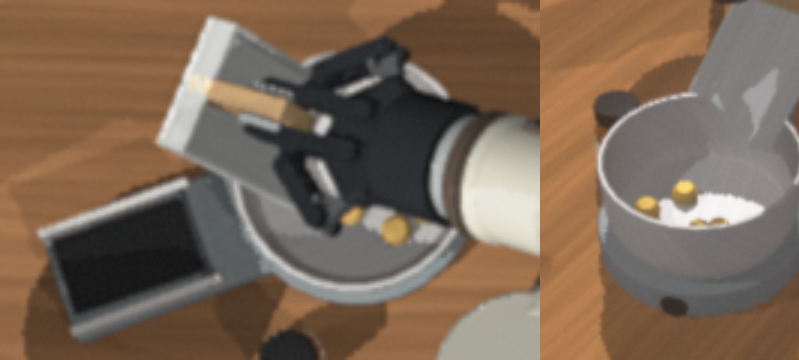

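Emit:
step_arm --targets '[[[0.27, 0, 0.4], [0, -7, 0], 0], [[0.27, 0, 0.4], [0, -8, 0], 0], [[0.3, 0, 0.35], [0, -8, 0], 0], [[0.3, 0, 0.3], [0, -8, 0], 0], [[0.3, 0, 0.28], [0, -8, 0], 0], [[0.25, 0, 0.28], [0, -8, 0], 0], [[0.22, 0, 0.25], [0, -7, 0], 0], [[0, 0, -0.3], [0, -2, 0], 0]]'

```text
time_s: 12.12
eef_pos: [0.5852, 0.1846, 0.2304]
orientation: [-2.564, -1.801, 0.009]
force: [-0.9, 0.6, -0.5]
opening: 0.155
grasp_force: 88.2
```

Run:
```python
from h import *
lipnow()
togo([.546,-.25,.20],yaw=70)
```

```text
lip [0.543 0.07  0.185] heading -109.8 tilt 0.0 roll -0.6
t 12.12 pos [0.5852 0.1846 0.2304] q [0.11 0.26 1.48 0.   1.41 0.45] op 0.155 F [-0.9  0.6 -0.5] 88.2
units now-axes [-14.07   3.69   0.98] ('turn', array([-0.6, -0. ,  0.2]), 'units target-axes', array([-14.06,   3.73,   1.01]))
```

Emit:
step_arm --targets '[[[-0.6, 0.15, 0], [-0.3, 0, 0], 0], [[-1, 0.25, 0], [-0.3, 0, 0], 0], [[-1, 0.3, 0], [0, 0, 0], 0], [[-1, 0.3, 0], [0, 0, 0], 0], [[-1, 0.3, 0], [0, 0, 0], 0], [[-1, 0.3, 0], [0, 0, 0], 0], [[-1, 0.3, 0], [0, 0, 0], 0], [[-1, 0.3, 0], [0, 0, 0], 0]]'

```text
time_s: 13.12
eef_pos: [0.5692, -0.0572, 0.2319]
orientation: [2.573, 1.797, 0.008]
force: [-0.1, 0.4, -1.5]
opening: 0.152
grasp_force: 88.4
```

Emit:
step_arm --targets '[[[-1, 0.3, 0], [0, 0, 0], 0], [[-1, 0.3, 0], [0, 0, 0], 0], [[-1, 0.3, 0.3], [0, 0, 0], 0], [[-1, 0.2, 0.6], [0, 0, 0], 0], [[-1, 0.2, 0.8], [0, 0, 0], 0], [[-0.8, 0.2, 0.8], [0, 0, 0], 0], [[-0.5, 0, 0.8], [0, 0, 0], 0], [[0, 0, 0.6], [0, 0, 0], 0]]'

```text
time_s: 14.12
eef_pos: [0.5466, -0.2492, 0.1136]
orientation: [2.575, 1.796, 0.007]
force: [0.4, -0.3, -1.7]
opening: 0.156
grasp_force: 88.3
```

Run:
```python
from h import *
lipnow()
togo([.546,-.25,.048],yaw=70)
p=eyes.capture("top")
print([(f["confidence"],np.round(f["xy"])) for f in spotter.find_in(p,"stud0")])
a=cv2.resize(p["pixels"][210:330,170:350,::-1],None,fx=3,fy=3);b=cv2.resize(p["pixels"][210:330,380:500,::-1],None,fx=2,fy=3)
cv2.imwrite("pics/cnt2.png",np.hstack([a,b]))
# paddle: black flap pixels
w=cloud(p);g=p["pixels"].max(2);u,v=212,296
m=np.zeros_like(g);m[260:330,170:260]=(g[260:330,170:260]<60)
n,l,st,ce=cv2.connectedComponentsWithStats(m);k=l[v,u];print(k,st[k])
q=w[l==k];q=q[(q[:,2]>.055)&(q[:,2]<.085)];r=cv2.minAreaRect(q[:,:2].astype(np.float32));print(len(q),r)
yu=np.array([np.cos(np.radians(111.4)),np.sin(np.radians(111.4))]);s=q[:,:2]@yu;print("s",s.min(),s.max(),"drum s",np.array([.534,.043])@yu)
A=np.linalg.lstsq(np.c_[s,np.ones(len(s))],q[:,2],rcond=None)[0];print("s at 76mm",(.076-A[1])/A[0],A)
x=q[:,:2]@[yu[1],-yu[0]];print("x mid",(x.min()+x.max())/2,x.min(),x.max())
```

```text
lip [ 0.505 -0.364  0.068] heading -110.2 tilt 0.1 roll 0.2
t 14.12 pos [ 0.5466 -0.2492  0.1136] q [-0.63  0.33  1.63  0.    1.17 -0.28] op 0.156 F [ 0.4 -0.3 -1.7] 88.3
units now-axes [-0.04 -0.02  2.19] ('turn', array([ 0.2, -0.1, -0.2]), 'units target-axes', array([-0.03, -0.01,  2.19]))
[(0.47, array([311., 279.])), (0.46, array([304., 262.])), (0.4, array([303., 284.]))]
1 [ 187  276   54   39 1269]
1244 ((0.4695706069469452, 0.20726001262664795), (0.06034310162067413, 0.10277713090181351), 20.108680725097656)
s -0.029073193552815842 0.07358255726136856 drum s -0.1548088027542002
s at 76mm 0.059172150843962344 [0.15093094 0.06706909]
x mid 0.5119170336065083 0.48161111627379316 0.5422229509392235
```

View pics/cnt2.png

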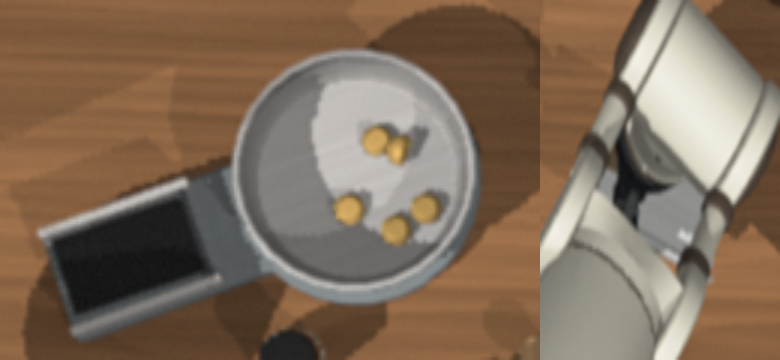

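All five studs lie in the drum, at crop (375,140), (397,148), (348,210), (395,230) and (425,208). Now I'll lower the tray.

Emit:
step_arm --targets '[[[0, 0, 0.8], [0, 0, 0], 0], [[0, 0, 0.7], [0, 0, 0], 0], [[0, 0, 0.4], [0, 0, 0], 0], [[0, 0, 0.15], [0, 0, 0], 0], [[0, 0, 0.07], [0, 0, 0], 0], [[0, 0, 0], [0, 0, 0], 0], [[0, 0, 0], [0, 0, 0], 0]]'

```text
time_s: 15.1
eef_pos: [0.5492, -0.2474, 0.0514]
orientation: [2.57, 1.8, 0.007]
force: [-0.5, 0.6, -1.3]
opening: 0.154
grasp_force: 88.4
```

Emit:
step_arm --targets '[[[0, 0, 0.05], [0, 0, 0], 0], [[0, 0, 0.05], [0, 0, 0], 0], [[0, 0, 0], [0, 0, 0], 0], [[0, 0, 0], [0, 0, 0], 0]]'

```text
time_s: 15.6
eef_pos: [0.549, -0.2473, 0.0481]
orientation: [2.571, 1.801, 0.006]
force: [0.2, 1.2, 1.6]
opening: 0.153
grasp_force: 88.7
```

Emit:
step_arm --targets '[[[0, 0, 0.02], [0, 0, 0], 0.15], [[0, 0, 0], [0, 0, 0], 0.25], [[0, 0, 0], [0, 0, 0], 0.5], [[0, 0, 0], [0, 0, 0], 0.5], [[0, 0, 0], [0, 0, 0], 0.5], [[0, 0, -0.3], [0, 0, 0], 0.5], [[0, 0, -0.7], [0, 0, 0], 0.5], [[0, 0, -1], [0, 0, 0], 0.5]]'

```text
time_s: 16.6
eef_pos: [0.5481, -0.2468, 0.1076]
orientation: [2.572, 1.801, 0.006]
force: [-0.4, -0.9, 0.2]
opening: 0.497
grasp_force: 0.0
```

Emit:
step_arm --targets '[[[0, 0, -1], [0, 0, 0], 0.5], [[0, 0, -1], [0, 0, 0], 0.5], [[0, 0, -1], [0, 0, 0], 0.3], [[0, 0, -0.7], [0, 0, 0], 0]]'

```text
time_s: 17.1
eef_pos: [0.5485, -0.2475, 0.2208]
orientation: [2.569, 1.799, 0.008]
force: [-1.1, -1.0, 0.3]
opening: 0.1
grasp_force: 0.0
```

Run:
```python
from h import *
togo([.458,.235,.21],yaw=70)
p=eyes.capture("scene");w=cloud(p).reshape(-1,3)
b=w[(w[:,0]>.42)&(w[:,0]<.64)&(w[:,1]>-.42)&(w[:,1]<-.2)&(w[:,2]<.1)]
t=b[(b[:,2]>.019)&(b[:,2]<.031)];print(cv2.minAreaRect(t[:,:2].astype(np.float32)),np.c_[t[:,:2],np.ones(len(t))].shape)
t=b[b[:,2]>.08];print("griptop",len(t),t.mean(0),t[:,2].max())
```

```text
t 17.1 pos [ 0.5485 -0.2475  0.2208] q [-0.63  0.23  1.54  0.    1.37 -0.28] op 0.1 F [-1.1 -1.   0.3] 0.0
units now-axes [14.08 -8.34  0.31] ('turn', array([ 0.4, -0.1,  0. ]), 'units target-axes', array([14.08, -8.34,  0.36]))
((0.5312238931655884, -0.2963138818740845), (0.13959366083145142, 0.09253993630409241), 69.92654418945312) (770, 3)
griptop 260 [ 0.5515984  -0.24916938  0.08803013] 0.09252882571711374
```

Emit:
step_arm --targets '[[[0.6, -0.35, 0], [0, 0, 0], 0], [[1, -0.6, 0], [0, 0, 0], 0], [[1, -0.6, 0], [0, 0, 0], 0], [[1, -0.6, 0], [0, 0, 0], 0], [[1, -0.6, 0], [0, 0, 0], 0], [[1, -0.6, 0], [0, 0, 0], 0], [[1, -0.6, 0], [0, 0, 0], 0], [[1, -0.6, 0], [0, 0, 0], 0]]'

```text
time_s: 18.15
eef_pos: [0.4958, 0.016, 0.2164]
orientation: [2.572, 1.803, 0.004]
force: [0.8, 0.5, -0.0]
opening: -0.001
grasp_force: 0.0
```

Emit:
step_arm --targets '[[[1, -0.6, 0], [0, 0, 0], 0], [[1, -0.6, 0], [0, 0, 0], 0], [[1, -0.6, 0], [0, 0, 0], 0], [[1, -0.6, 0], [0, 0, 0], 0], [[1, -0.6, 0.3], [0, 0, 0], 0], [[1, -0.6, 0.5], [0, 0, 0], 0], [[0.48, -0.2, 0.7], [0, 0, 0], 0], [[0, 0, 0.5], [0, 0, 0], 0]]'

```text
time_s: 19.15
eef_pos: [0.455, 0.2364, 0.1555]
orientation: [2.57, 1.805, 0.001]
force: [-0.6, -0.5, -0.3]
opening: -0.003
grasp_force: 0.0
```

Run:
```python
from h import *
togo([.458,.235,.064],yaw=70)
```

```text
t 19.15 pos [0.455  0.2364 0.1555] q [ 0.24  0.07  1.85 -0.    1.22  0.59] op -0.003 F [-0.6 -0.5 -0.3] 0.0
units now-axes [-0.01  0.11  3.05] ('turn', array([ 0.1, -0. ,  0.2]), 'units target-axes', array([-0.01,  0.11,  3.05]))
```

Emit:
step_arm --targets '[[[0, 0.1, 0.8], [0, 0, 0], 0], [[0, 0, 0.8], [0, 0, 0], 0], [[0, 0, 0.5], [0, 0, 0], 0], [[0, 0, 0.2], [0, 0, 0], 0], [[0, 0, 0], [0, 0, 0], 0], [[0, 0, 0], [0, 0, 0], 0]]'

```text
time_s: 19.9
eef_pos: [0.4612, 0.2345, 0.0897]
orientation: [2.571, 1.8, 0.009]
force: [-0.7, 0.9, -0.5]
opening: 0.003
grasp_force: 0.0
```

Emit:
step_arm --targets '[[[0, 0, 0.1], [0, 0, 0], 0], [[0, 0, 0.15], [0, 0, 0], 0], [[0, 0, 0.15], [0, 0, 0], 0], [[0, 0, 0], [0, 0, 0], 0], [[0, 0, 0], [0, 0, 0], 0]]'

```text
time_s: 20.52
eef_pos: [0.4605, 0.2344, 0.0769]
orientation: [2.571, 1.801, 0.006]
force: [-0.7, -0.8, 0.8]
opening: 0.003
grasp_force: 0.6
```

Almost touching. I'll go on to about 0.064.

Emit:
step_arm --targets '[[[0, 0.0, 0.1], [0, 0, 0], 0], [[0, 0, 0.1], [0, 0, 0], 0], [[0, 0, 0.1], [0, 0, 0], 0], [[0, 0, 0.1], [0, 0, 0], 0], [[0, 0, 0.03], [0, 0, 0], 0], [[0, 0, 0], [0, 0, 0], 0], [[0, 0, 0], [0, 0, 0], 0]]'

```text
time_s: 21.4
eef_pos: [0.4606, 0.235, 0.0641]
orientation: [2.572, 1.801, 0.007]
force: [-3.3, 3.1, 6.3]
opening: 0.0
grasp_force: 3.0
```

```bash
cat > pad.py <<'E'
from h import *
for _ in range(2): togo([.458,.235,.064],yaw=70)
yu=np.array([np.cos(np.radians(111.5)),np.sin(np.radians(111.5))]);xv=np.array([yu[1],-yu[0]])
for n in("scene","top"):
    p=eyes.capture(n);w=cloud(p).reshape(-1,3);c=p["pixels"].reshape(-1,3).max(1)
    s=w[:,:2]@yu;x=w[:,:2]@xv-.512
    base=(w[:,2]>.045)&(w[:,2]<.085)
    fl=base&(abs(x)<.026)&(s>-.027)&(s<.072)&(c<70)
    print(n,"flap n",fl.sum())
    A=np.linalg.lstsq(np.c_[s[fl],np.ones(fl.sum())],w[fl,2],rcond=None)[0]
    r=w[fl,2]-A[0]*s[fl]-A[1];k=np.where(fl)[0][abs(r)<.004]
    A=np.linalg.lstsq(np.c_[s[k],np.ones(len(k))],w[k,2],rcond=None)[0];print("slope",A[0].round(3),"z at pad",(A[0]*.051+A[1]).round(4))
    ch=base&(abs(abs(x)-.038)<.002)&(s>-.02)&(s<.075);z=w[ch,2];print("cheek top z",ch.sum(),np.percentile(z,[25,50,75,90]).round(4))
save(p,"fin_top.png")
E
python3 pad.py
```

```text
t 21.4 pos [0.4606 0.235  0.0641] q [ 0.24  0.21  1.9  -0.    1.03  0.59] op 0.0 F [-3.3  3.1  6.3] 3.0
units now-axes [-0.03 -0.08  0.  ] ('turn', array([ 0.2, -0.2,  0. ]), 'units target-axes', array([-0.03, -0.08,  0.  ]))
t 21.4 pos [0.4606 0.235  0.0641] q [ 0.24  0.21  1.9  -0.    1.03  0.59] op 0.0 F [-3.3  3.1  6.3] 3.0
units now-axes [-0.03 -0.08  0.  ] ('turn', array([ 0.2, -0.2,  0. ]), 'units target-axes', array([-0.03, -0.08,  0.  ]))
scene flap n 483
slope 0.001 z at pad 0.064
cheek top z 88 [0.063  0.0637 0.0645 0.0651]
top flap n 643
slope 0.003 z at pad 0.0636
cheek top z 102 [0.0608 0.0628 0.0647 0.0667]
```

Emit:
step_arm --targets '[[[0, 0, 0], [0, 0, 0], 0], [[0, 0, 0], [0, 0, 0], 0], [[0, 0, 0], [0, 0, 0], 0], [[0, 0, 0], [0, 0, 0], 0]]'

```text
time_s: 22.0
eef_pos: [0.4606, 0.235, 0.0642]
orientation: [2.572, 1.801, 0.007]
force: [-2.8, 3.3, 5.9]
opening: 0.001
grasp_force: 3.0
```

```bash
python3 pad.py && python3 -c "
from h import *
print(job.job_done())"
```

```text
t 22.0 pos [0.4606 0.235  0.0642] q [ 0.24  0.21  1.9  -0.    1.03  0.59] op 0.001 F [-2.8  3.3  5.9] 3.0
units now-axes [-0.03 -0.08  0.  ] ('turn', array([ 0.2, -0.2, -0. ]), 'units target-axes', array([-0.03, -0.08,  0.01]))
t 22.0 pos [0.4606 0.235  0.0642] q [ 0.24  0.21  1.9  -0.    1.03  0.59] op 0.001 F [-2.8  3.3  5.9] 3.0
units now-axes [-0.03 -0.08  0.  ] ('turn', array([ 0.2, -0.2, -0. ]), 'units target-axes', array([-0.03, -0.08,  0.01]))
scene flap n 483
slope 0.006 z at pad 0.0641
cheek top z 90 [0.063  0.0636 0.0643 0.0647]
top flap n 647
slope 0.002 z at pad 0.0636
cheek top z 105 [0.0602 0.0621 0.0647 0.0664]
the job is handed in; nothing more can be done
None
```

Job handed in at about 22 s: all five studs are in the drum, the empty tray is flat on the bench, and the fingers are holding the paddle level with the cheeks at 64 mm; I did not re-measure the spools, glass and jar at the end.

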